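# Clear the top tray and peel it off the nested stack

### The job

Take the two leftover clamping knobs out of the top blue tray and put each into the storage bin of its own colour, red into red and yellow into yellow. Then peel the emptied tray off the stack, to which its corner press studs stick: lift one corner first so that it comes loose from there while the opposite corner is still down, and leave the rest of the stack standing where it is. Finish while holding the tray in the gripper, level and still, about 10 cm or more clear above the stack, not resting on anything, and leave the bins and the other things on the bench undisturbed.

Things in the scene. Friction and masses are not known exactly. Their poses are not given: they have to be found in the camera images.
- tray: The top blue tray, 180 (x) x 260 (y) mm over the rim, 46 mm high, 0.15 kg; origin at the centre of its underside, z up. The upright rim band is 9 mm thick (feels solid, pinch it from above with one finger inside, one outside) and 22 mm high, 24 to 46 mm above the origin. The floor is 2.5 mm thick, flat within |x| 69 and |y| 109 mm, corners cut off; the walls below the band slope 15 degrees.
- tray_center (a point): Centre of the top tray, half-way up: 23 mm above its underside, 23 mm below its rim; axes as the tray. Nested, the band stands on the rim of the tray below, flush outside: fingertips more than 20 mm below its top take that one too. Each corner's hidden springy stud holds it with about 1.2 N and lets go once it has risen some 5 mm; the last one also frees itself as the tray tips by 10 to 15 degrees.
- tray_corner0 (a point): Outer corner of the top tray's rim at its x- y+ end, on the rim's top; axes as the tray. A finger fits inside the rim from 35 mm away from the corner; nearer, the corner is filled by a flat land level with the rim, with a stud 14 mm high. Corner 0's opposite is corner 2.
- tray_corner1 (a point): Outer corner of the top tray's rim at its x+ y+ end, on the rim's top; axes as the tray. A finger fits inside the rim from 35 mm away from the corner; nearer, the corner is filled by a flat land level with the rim, with a stud 14 mm high. Corner 1's opposite is corner 3.
- tray_corner2 (a point): Outer corner of the top tray's rim at its x+ y- end, on the rim's top; axes as the tray. A finger fits inside the rim from 35 mm away from the corner; nearer, the corner is filled by a flat land level with the rim, with a stud 14 mm high. Corner 2's opposite is corner 0.
- tray_corner3 (a point): Outer corner of the top tray's rim at its x- y- end, on the rim's top; axes as the tray. A finger fits inside the rim from 35 mm away from the corner; nearer, the corner is filled by a flat land level with the rim, with a stud 14 mm high. Corner 3's opposite is corner 1.
- stack: The rest of the stack: four blue trays like the top one, nested into one another, standing loose on the bench, 0.64 kg together; 112 mm high to its rim, 180 x 260 mm. Origin at the centre of its underside, axes as the top tray's. It stays where it is.
- stack_top (a point): Centre of the rim plane of the remaining stack, 112 mm above its underside (the top tray's rim is 22 mm higher while nested).
- knob_red_center (a point): The loose red clamping knob that lies in the top tray, upright, at its centre half-way up: head 31 mm across from 9 to 26 mm above its foot, on a 24 mm hub; 26 mm high in all, about 0.03 kg. Any grasp direction serves.
- bin_red: The red open-fronted storage bin, loose on the bench, 0.45 kg: 165 mm (x) x 105 mm (y) x 75 mm high, walls and floor 3 mm. Origin at the centre of its underside, x towards its back, z up. The front third (x below -32 mm) has walls only 34 mm high. Two red knobs already lie fixed at its back (x beyond 44 mm).
- bin_red_in (a point): Middle of the free part of the red bin's floor, 20 mm in front of the bin's centre, 3 mm above the bench; axes as the bin.
- knob_yellow_center (a point): The loose yellow clamping knob that lies in the top tray, upright, at its centre half-way up: head 31 mm across from 9 to 26 mm above its foot, on a 24 mm hub; 26 mm high in all, about 0.03 kg. Any grasp direction serves.
- bin_yellow: The yellow open-fronted storage bin, loose on the bench, 0.45 kg: 165 mm (x) x 105 mm (y) x 75 mm high, walls and floor 3 mm. Origin at the centre of its underside, x towards its back, z up. The front third (x below -32 mm) has walls only 34 mm high. Two yellow knobs already lie fixed at its back (x beyond 44 mm).
- bin_yellow_in (a point): Middle of the free part of the yellow bin's floor, 20 mm in front of the bin's centre, 3 mm above the bench; axes as the bin.
- bolt_a: A zinc hex bolt, 85 mm long, loose on the bench; not part of the job, leave it alone. Origin at its underside.
- bolt_b: A zinc hex bolt, 70 mm long, loose on the bench; not part of the job, leave it alone. Origin at its underside.
- carton: A cardboard carton of screws, 90 x 130 x 55 mm, loose on the bench; not part of the job, leave it alone. Origin at its underside.
- driver: A black and red cordless screwdriver lying on its side, about 200 mm long, loose on the bench; not part of the job, leave it alone. Origin at its underside.
- tape: A roll of yellow and black hazard tape, 100 mm across, 45 mm high, loose on the bench; not part of the job, leave it alone. Origin at its underside.
- jar: A clear jar with black cap, 66 mm across, 85 mm high, loose on the bench; not part of the job, leave it alone. Origin at its underside.

How it is judged:
By the outcome, as a careful person would: the job done as asked, in the order asked, and still so for the second after the job is handed in, while the arm keeps its last pose, push and grip.
It also fails if it takes over 70 s, if anything falls off the work surface, if the arm or the gripper's body presses on something with over 40 N, if the wrist force passes 120 N, or if a joint passes its speed limit or range.

### The arm

A 7-joint arm with a two-finger parallel gripper is mounted at the origin on the work surface. World frame = base frame: x ahead of the robot, y to its left, z up, the work surface at z = 0. Lengths are in m, angles in rad, forces in N, time in s.
With the tool pointing down it reaches from about 0.35 to 0.775 m from the base axis. Payload 3.1 kg.
Tool frame: the origin (TCP) lies at the very end of the fingers, on their centre line; the grasp point (between the pads) lies grip_point_offset behind it (grip_point_offset is the distance from the TCP to the grasp point, in m); z points along the fingers, y is the line along which they close (so a half turn about z gives the same grasp; the last joint's range is limited). The gripper opens to 85 mm and grips with 20 to 120 N. Pads are 22 mm wide; open, the fingers measure 114 mm over their backs; the gripper's body (76 mm by 85 mm) begins 54 mm behind the grasp point. The pads swing forward as they close: fully open they stand 13 mm farther back than shut.
Start: joints at [-0.042, 0.311, 0.014, 1.512, -0.004, 1.319, -0.027], TCP at [0.55, 0, 0.231] pointing down, gripper open.
Joint ranges: [-2.7, 2.7], [-0.3, 1.91], [-1.27, 1.3], [0.12, 2.57], [-1.44, 4.58], [0.2, 2.03], [-3.05, 3.05]. Speed limits (rad/s): [2.79, 2.79, 3.14, 3.14, 3.14, 3.14, 3.14].

### API

Orientations are given as a unit quaternion [w, x, y, z].
In Python, from plant import * gives the robot as it stands. Calls block until the motion is done:
- movep(position, orientation): joint-space move of the TCP to a pose.
- movel(position, rot=None, feed=0.15, until_force=None): straight line of the TCP; rot=None keeps the orientation; feed is the mean speed in m/s. With until_force (N) it stops when the force on the tool has changed by that much, and returns True; else False.
- set_joints(angles): joint-space move.
- let_go() and gripper_close(grasp_force=None): open the fingers fully, or close them until they stop; grasp_force is the grip in N (None keeps the last).
- hold(seconds).
- solve_ik(position, orientation): joint angles nearest the present ones, or None.
- state(): the state.
- snapshot(name): name is "scene" or "side" or "wrist"; returns a dict with "frame" (480x640x3 uint8, red, green, blue), "fovy" (degrees; the focal length in pixels is half the picture's height over the tangent of half this angle, whatever the lens; pixels are square), "cx", "cy" (the principal point, pixels), "R" (3x3) and "t" (3): a world point X has camera coordinates R X + t. Camera axes: x right, y down, z forward; pixel columns grow to the right and rows downward; lengths in m; the calibration is good to about 2 mm. A picture is of the moment at which its call begins. There is no depth.
A pose or a line that the arm cannot do raises IKError and nothing moves.
- close_job(): hands the job in; it is judged then, once.
Trained networks look in the newest picture that a camera, given by its name, has taken for a name from the list of things; names that differ only in an ending like _2 or _b are one class to them, and where a whole thing is asked for, a point or a joint stands for the part that bears it (a point fixed in the world has none). Each returns a list of dicts, best first, with "score" (0 to 1); they miss things now and then, are a little off and sometimes report something else, mostly with a low value. They report only what shows in the picture. A call takes as long as a camera call.
- recognise(thing, camera): "extent" ([left, top, right, bottom] in pixels, round what is visible of it).
- masks_of(thing, camera): "region" (480x640 bool, what is visible of it) and "extent" ([left, top, right, bottom] in pixels, round what is visible of it).
- spot_point(thing, camera): "point" ([row, column] in pixels: a listed point, or the origin of a listed thing).
The state is a dict: "time": time; "joints": joint angles; "joint_velocities": joint speeds; "effort": joint torques, N m; "tcp_pos": TCP position; "ee_rot": TCP orientation; "wrist_force": force on the tool from outside, world axes, zero at the start; "moment": the same for the moment, N m; "gripper_width": finger opening in m; "finger_force": force on a finger pad.
Only numpy, scipy, OpenCV 4.12 (cv2) and the standard library are available. Lean on these libraries where they do the work, as an engineer would, in place of code of your own. Each camera call takes 0.05 s, during which the arm holds its last target. There are 200 camera calls.

## Working session

There is one attempt and no reset: what is moved stays moved. The work goes in short steps, each a Python script; the robot and the scene stay as the last script left them, time stands still between calls to the robot, and variables do not carry over. Pictures are saved under pics/ and viewed, at most 10 in all, crops included, and the job is handed in when it is done.

```bash
mkdir -p pics; ls; cat > h.py <<'E'
from plant import *
import numpy as np, cv2
def cam(n):
    s=snapshot(n); s['f']=240/np.tan(np.radians(s['fovy'])/2); s['R']=np.array(s['R']); s['t']=np.array(s['t']); return s
def back(s,rc,z):
    d=s['R'].T@np.array([(rc[1]-s['cx'])/s['f'],(rc[0]-s['cy'])/s['f'],1]); o=-s['R'].T@s['t']
    return o+d*(z-o[2])/d[2]
def proj(s,X):
    c=s['R']@np.array(X)+s['t']; return np.array([s['cy']+s['f']*c[1]/c[2], s['cx']+s['f']*c[0]/c[2]])
def save(s,n): cv2.imwrite('pics/'+n,cv2.cvtColor(s['frame'],cv2.COLOR_RGB2BGR))
E
python3 - <<'E'
from h import *
np.set_printoptions(precision=4,suppress=True)
print(state())
Z={'tray_corner0':.134,'tray_corner1':.134,'tray_corner2':.134,'tray_corner3':.134,'tray_center':.111,'knob_red_center':.1035,'knob_yellow_center':.1035,'bin_red_in':.003,'bin_yellow_in':.003,'bin_red':0,'bin_yellow':0,'carton':0,'jar':0,'tape':0,'driver':0}
for n in ['scene','side','wrist']:
    s=cam(n); save(s,n+'0.png'); print(n,s['fovy'],-s['R'].T@s['t'])
    for k,z in Z.items():
        for d in spot_point(k,n)[:1]: print(k,np.round(d['score'],2),d['point'],back(s,d['point'],z))
E
```

```text
pics
{'time': 0.0, 'joints': array([-0.0417,  0.3118,  0.014 ,  1.5131, -0.0044,  1.3192, -0.0272]), 'joint_velocities': array([ 0.0006,  0.0016,  0.0015,  0.0005,  0.0018, -0.0007,  0.0008]), 'effort': array([ -0.0008, -37.9912,   0.1455, -23.0588,   0.0122,   0.0137,
         0.    ]), 'tcp_pos': array([ 0.5493, -0.    ,  0.2302]), 'ee_rot': array([-0.0008,  0.7071,  0.7071, -0.0009]), 'wrist_force': array([-0.0663, -1.0073,  0.2062]), 'moment': array([-0.0374, -0.0205,  0.0497]), 'finger_force': 0.0, 'gripper_width': 0.08532361206547355}
scene 56.6008547774899 [ 1.1886 -0.1736  1.0237]
tray_corner0 0.85 [295.4, 203.4] [ 0.6337 -0.3247  0.134 ]
tray_corner1 0.85 [295.4, 203.4] [ 0.6337 -0.3247  0.134 ]
tray_corner2 0.85 [295.4, 203.4] [ 0.6337 -0.3247  0.134 ]
tray_corner3 0.85 [295.4, 203.4] [ 0.6337 -0.3247  0.134 ]
knob_red_center 0.68 [269.1, 244.9] [ 0.5613 -0.2261  0.1035]
knob_yellow_center 0.59 [265.7, 279.1] [ 0.5689 -0.1423  0.1035]
bin_red_in 0.58 [253.2, 380.2] [0.519  0.1449 0.003 ]
bin_yellow_in 0.68 [228.8, 429.2] [0.465  0.3107 0.003 ]
bin_red 0.86 [263.6, 381.1] [0
[... 882 characters left out ...]
5456 0.1344 0.    ]
bin_yellow 0.88 [220.0, 280.9] [0.4918 0.2995 0.    ]
jar 0.97 [193.2, 324.1] [0.6512 0.4557 0.    ]
tape 0.59 [262.1, 387.1] [0.7307 0.0267 0.    ]
driver 0.98 [230.2, 389.2] [0.7855 0.1867 0.    ]
wrist 58.60882925113408 [0.5494 0.0683 0.3733]
tray_corner0 0.63 [22.1, 293.0] [0.5356 0.1137 0.134 ]
tray_corner1 0.63 [22.1, 293.0] [0.5356 0.1137 0.134 ]
tray_corner2 0.63 [22.1, 293.0] [0.5356 0.1137 0.134 ]
tray_corner3 0.63 [22.1, 293.0] [0.5356 0.1137 0.134 ]
knob_yellow_center 0.66 [411.0, 356.8] [ 0.5767 -0.1433  0.1035]
bin_red_in 0.64 [19.2, 291.5] [0.5269 0.1406 0.003 ]
bin_red 0.65 [20.0, 319.9] [0.5492 0.1406 0.    ]
tape 0.6 [143.1, 539.3] [0.737  0.0448 0.    ]
```

View pics/scene0.png

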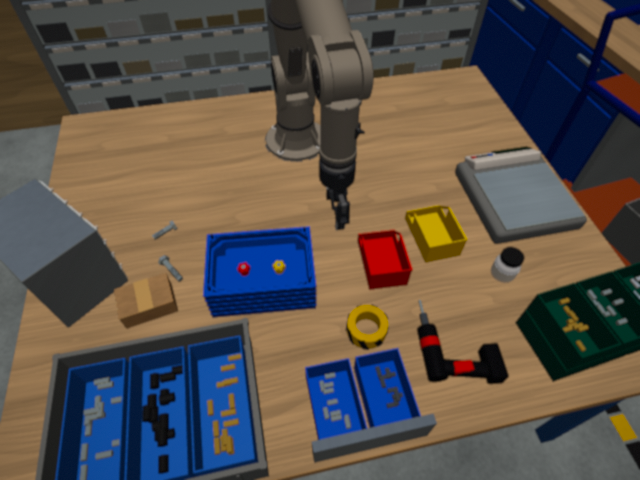

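View pics/side0.png

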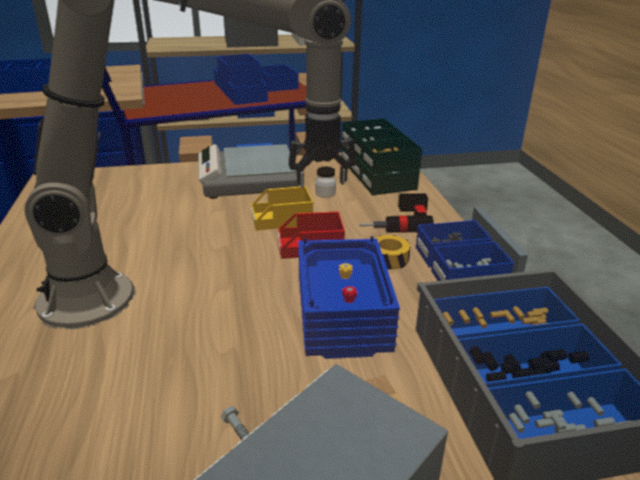

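The scene view shows the stack at about (260,268), with the red knob at (244,268) and the yellow at (279,267). The red bin is at (384,258) and the yellow at (435,232). The side view confirms this, with the bins' low fronts facing the robot. The network mixes up the corners, so I'll look from close above.

```bash
python3 - <<'E'
from h import *
np.set_printoptions(precision=4,suppress=True)
movep([.557,-.25,.36],[0,.70711,.70711,0]); hold(.3)
s=cam('wrist'); save(s,'w1.png'); print(-s['R'].T@s['t'],state()['tcp_pos'])
for k,z in [('tray_center',.111),('stack_top',.112),('knob_red_center',.1035),('knob_yellow_center',.1035)]:
    for d in spot_point(k,'wrist')[:1]: print(k,d['score'],d['point'],back(s,d['point'],z))
for k in range(4):
    for d in spot_point('tray_corner%d'%k,'wrist')[:4]: print(k,np.round(d['score'],2),d['point'],back(s,d['point'],.134))
for n in ['bin_red','bin_yellow']:
    pass
E
```

```text
[ 0.5566 -0.1805  0.5017] [ 0.5572 -0.249   0.3598]
tray_center 0.8 [124.6, 326.5] [ 0.5621 -0.1889  0.111 ]
knob_red_center 0.65 [167.5, 326.6] [ 0.5626 -0.2276  0.1035]
knob_yellow_center 0.83 [68.4, 342.1] [ 0.5755 -0.1415  0.1035]
0 0.82 [260.1, 209.6] [ 0.4564 -0.3079  0.134 ]
0 0.71 [279.2, 408.0] [ 0.6376 -0.326   0.134 ]
1 0.82 [260.1, 209.6] [ 0.4564 -0.3079  0.134 ]
1 0.71 [279.2, 408.0] [ 0.6376 -0.326   0.134 ]
2 0.82 [260.1, 209.6] [ 0.4564 -0.3079  0.134 ]
2 0.71 [279.2, 408.0] [ 0.6376 -0.326   0.134 ]
3 0.82 [260.1, 209.6] [ 0.4564 -0.3079  0.134 ]
3 0.71 [279.2, 408.0] [ 0.6376 -0.326   0.134 ]
```

View pics/w1.png

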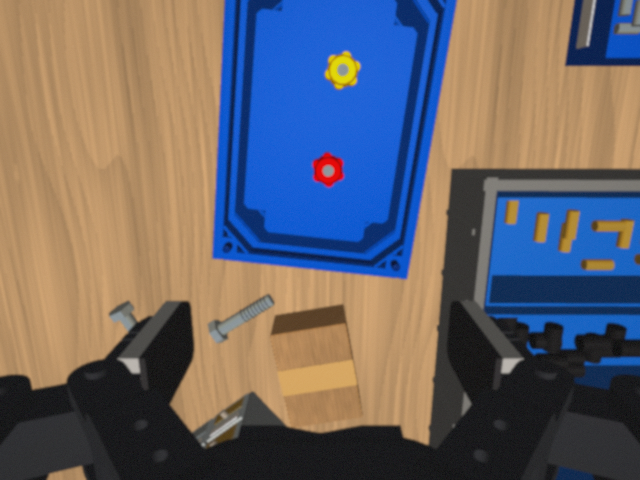

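The wrist view shows the tray with its near corners at (215,258) and (408,278), a yaw of about -5.5°. The red knob is at (328,170) and the yellow at (343,70), which matches the network's points. Next I'll pick the red knob.

```bash
cat >> h.py <<'E'
from scipy.spatial.transform import Rotation as Ro
def q(yaw,tilt=0,axis=None):
    "tool down; yaw about world z in deg from closing-along-x"
    r=Ro.from_euler('z',yaw,degrees=True)*Ro.from_quat([.70710678,.70710678,0,0])
    if axis is not None: r=Ro.from_rotvec(np.radians(tilt)*np.array(axis))*r
    v=r.as_quat(); return np.array([v[3],*v[:3]])
E
python3 - <<'E'
from h import *
np.set_printoptions(precision=4,suppress=True)
g=grip_point_offset; print('gpo',g)
R=np.array([.562,-.227]); z=max(.107-g,.0945); print(z)
movep([*R,.19],q(40)); movel([*R,z],feed=.1,until_force=8); print(state()['tcp_pos'],state()['wrist_force'])
gripper_close(25); st=state(); print(st['gripper_width'],st['finger_force'])
movel([*R,.22],feed=.2); st=state(); print(st['gripper_width'],st['finger_force'],st['joints'],st['time'])
movep([.5,.03,.30],q(0)); hold(.2)
s=cam('wrist'); save(s,'w2.png'); print(state()['gripper_width'])
for k in ['bin_red_in','bin_yellow_in','bin_red','bin_yellow']:
    for d in spot_point(k,'wrist')[:1]: print(k,d['score'],d['point'],back(s,d['point'],.003))
for k in ['bin_red','bin_yellow']:
    for d in masks_of(k,'wrist')[:1]: print(k,d['score'],d['extent'])
E
```

```text
gpo 0.0187
0.0945
[ 0.5627 -0.2273  0.0954] [-0.1938 -0.0482  0.6485]
0.030066262428650892 25.341821014881134
0.029932740956818072 25.288014113903046 [ 0.344   0.4337  0.0173  1.3682 -0.0075  1.3425  1.0596] 7.3917
0.030335171924490978
bin_red_in 0.72 [71.7, 348.5] [0.5268 0.1361 0.003 ]
bin_red 0.58 [73.4, 369.3] [0.5468 0.1346 0.003 ]
bin_red 0.89 [278.7, 0.3, 493.5, 134.3]
```

View pics/w2.png

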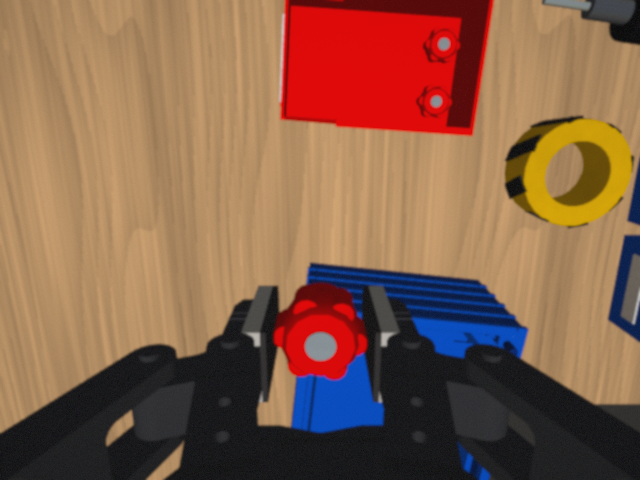

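The red knob is held at (320,335). The red bin's interior spans (285,10) to (460,130), with its back knobs at (440,45) and (435,101), giving a yaw of about -7°.

```bash
python3 - <<'E'
from h import *
np.set_printoptions(precision=4,suppress=True)
B=np.array([.527,.138])
movep([*B,.16],q(-7)); movel([*B,.031],feed=.15,until_force=8); print(state()['tcp_pos'],state()['wrist_force'])
let_go(); movel([*B,.2],feed=.25)
Y=np.array([.5755,-.142])
movep([.5755,-.225,.24],q(0)); 
s=cam('wrist')
for d in spot_point('knob_yellow_center','wrist')[:1]:
    p=back(s,d['point'],.1035); print(d['score'],p)
    if np.hypot(*(p[:2]-Y))<.008: Y=p[:2]
movep([*Y,.19],q(-45+80)); movel([*Y,.0945],feed=.1,until_force=8); print(state()['tcp_pos'],state()['wrist_force'])
gripper_close(25); print(state()['gripper_width'])
movel([*Y,.22],feed=.2)
movep([.46,.20,.30],q(0)); hold(.2)
s=cam('wrist'); save(s,'w3.png'); print(state()['gripper_width'],state()['time'])
for k in ['bin_red_in','bin_yellow_in','bin_red','bin_yellow','knob_red_center']:
    for d in spot_point(k,'wrist')[:1]: print(k,d['score'],d['point'],back(s,d['point'],.003))
E
```

```text
[0.5282 0.1381 0.0323] [-0.4538 -0.0176  0.4631]
0.81 [ 0.5759 -0.1426  0.1035]
[ 0.5766 -0.1427  0.0953] [-0.3911  0.4775  0.2392]
0.030322536604601488
0.030019075155874993 18.2
bin_red_in 0.97 [240.9, 381.2] [0.5251 0.1365 0.003 ]
bin_yellow_in 0.9 [69.4, 335.6] [0.4749 0.3086 0.003 ]
bin_red 0.73 [237.8, 400.7] [0.5458 0.14   0.003 ]
bin_yellow 0.67 [318.3, 320.5] [0.46   0.0456 0.003 ]
knob_red_center 0.97 [244.1, 385.5] [0.5298 0.133  0.003 ]
```

View pics/w3.png

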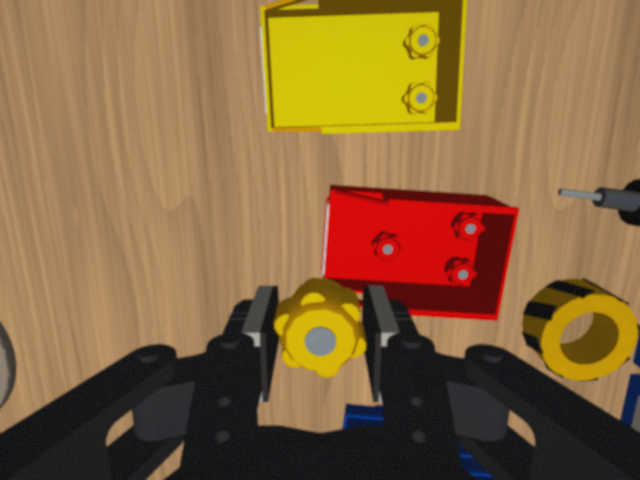

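The red knob lies in the red bin at (387,250), and the yellow knob is held. The yellow bin's free floor is centred near (340,70), with a yaw of about +2°. After placing the yellow knob I'll rectify a close view onto the rim plane.

```bash
cat >> h.py <<'E'
def ortho(s,x0,x1,y0,y1,z,px=2000):
    "top view on plane z: columns +x, rows -y"
    w,h=int((x1-x0)*px),int((y1-y0)*px)
    P=[(x0,y1),(x1,y1),(x1,y0),(x0,y0)]
    src=np.float32([proj(s,[*p,z])[::-1] for p in P]); dst=np.float32([(0,0),(w,0),(w,h),(0,h)])
    return cv2.warpPerspective(s['frame'],cv2.getPerspectiveTransform(src,dst),(w,h))
E
python3 - <<'E'
from h import *
np.set_printoptions(precision=4,suppress=True)
B=np.array([.473,.307])
movep([*B,.16],q(2)); movel([*B,.031],feed=.15,until_force=8); print(state()['tcp_pos'],state()['wrist_force'])
let_go(); movel([*B,.2],feed=.25)
movep([.565,-.12,.30],q(0)); hold(.3)
s=cam('wrist'); save(s,'w4.png'); print(-s['R'].T@s['t'],state()['time'])
for k in ['tray_corner0','tray_center']:
  for d in spot_point(k,'wrist')[:4]: print(k,d['score'],d['point'],back(s,d['point'],.134))
o=ortho(s,.46,.68,-.2,-.03,.134,3000); cv2.imwrite('pics/o4.png',o[:,:,::-1])
c=cam('scene'); save(c,'scene4.png')
for d in spot_point('knob_yellow_center','scene')[:2]: print('ky',d['score'],d['point'],back(c,d['point'],.016))
E
```

```text
[0.4741 0.3075 0.0323] [-0.0299  0.8635  0.3527]
[ 0.5644 -0.0509  0.4419] 23.6
tray_corner0 0.82 [110.1, 206.7] [ 0.4859 -0.0481  0.134 ]
tray_corner0 0.81 [137.0, 463.8] [ 0.6655 -0.0659  0.134 ]
tray_corner0 0.62 [424.5, 195.3] [ 0.4583 -0.306   0.134 ]
tray_center 0.95 [284.5, 317.7] [ 0.5628 -0.1775  0.134 ]
ky 0.44 [229.4, 430.1] [0.4768 0.3063 0.016 ]
```

View pics/o4.png

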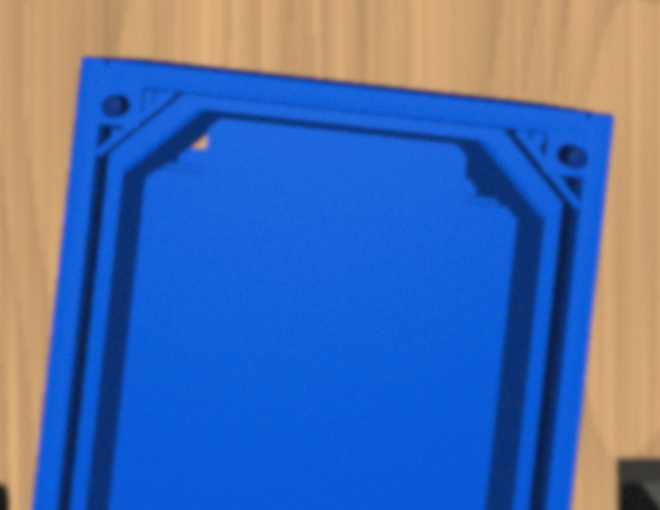

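The rectified view shows the rim's y+ edge from (83,57) to (612,114). That puts the edge midpoint at about (0.5755,-0.0585) with yaw -5.8°, and the tray is empty. I'll pinch that edge 36 mm toward x- and check before peeling.

```bash
cat >> h.py <<'E'
yw=np.radians(-5.8); ex=np.array([np.cos(yw),np.sin(yw),0]); u=np.array([-np.sin(yw),np.cos(yw),0])
M=np.array([.5755,-.0585,0]); G=M-.036*ex-.0045*u
C=M+.09*ex-.26*u+np.array([0,0,.112])
d_=(-.18*ex+.26*u); d_/=np.linalg.norm(d_); AX=np.cross(d_,[0,0,1])
YAW=84.2
def peel(p0,th,dz=0):
    r=Ro.from_rotvec(np.radians(th)*AX); return C+r.apply(p0-C)+[0,0,dz], q(YAW,th,AX)
E
python3 - <<'E'
from h import *
np.set_printoptions(precision=4,suppress=True)
p=G+[0,0,.1155]
movep(G+[0,0,.2],q(YAW)); 
for th in (4,8,12): print(th,solve_ik(*peel(p,th)) is not None, solve_ik(p+[0,0,.16],q(YAW)))
movel(p,feed=.1,until_force=6); st=state(); print(st['tcp_pos']-p,st['wrist_force'])
gripper_close(20); hold(.2); st=state(); print(st['tcp_pos']-p,st['wrist_force'],st['moment'],st['gripper_width'],st['time'])
s=cam('side'); cv2.imwrite('pics/s5.png',cv2.resize(s['frame'][180:380,240:460,::-1],None,fx=3,fy=3))
E
```

```text
4 True [ 0.3263  0.2958 -0.3283  1.439   0.0952  1.4224  1.4667]
8 True [ 0.3263  0.2958 -0.3283  1.439   0.0952  1.4224  1.4667]
12 True [ 0.3263  0.2958 -0.3283  1.439   0.0952  1.4224  1.4667]
[ 0.0007 -0.      0.0007] [ 0.9454 -0.5266  0.1461]
[-0.0001  0.0001  0.0001] [-0.6064  0.4749  1.5578] [ 0.061   0.1647 -0.0915] 0.008661748513486889 26.85
```

View pics/s5.png

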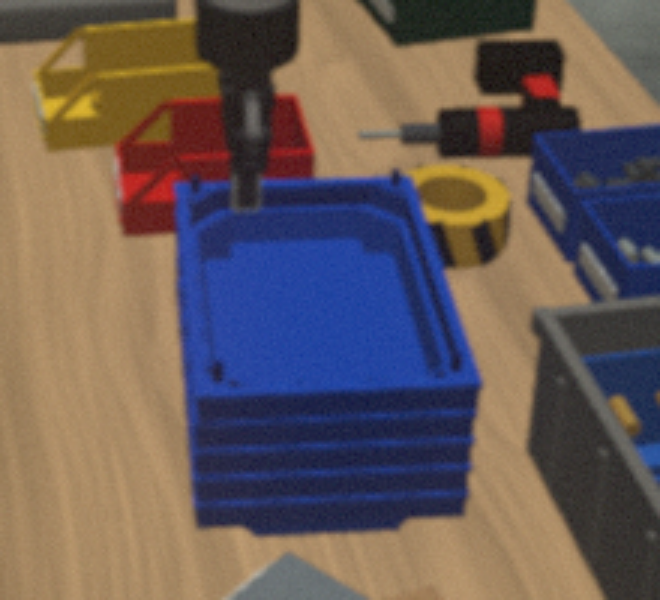

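The finger sits inside the rim at (247,195) and the grip measures 8.7 mm wide with no side force. Now I'll peel.

```bash
python3 - <<'E'
from h import *
np.set_printoptions(precision=3,suppress=True)
gripper_close(110)
p=G+[0,0,.1155]
for th in np.arange(1,8.1,1):
    movel(*peel(p,th,.0002*th),feed=.04); st=state(); print(th,st['wrist_force'],st['moment'],st['gripper_width'])
s=cam('side'); cv2.imwrite('pics/s6.png',cv2.resize(s['frame'][150:350,240:460,::-1],None,fx=3,fy=3)); print(state()['time'])
E
```

```text
1.0 [-0.324  0.468  0.387] [ 0.343 -0.025 -0.151] 0.006016072273010134
2.0 [ 0.358 -0.482 -0.763] [-0.024 -0.14  -0.1  ] 0.00668484382394111
3.0 [-0.71  -1.285 -0.516] [-0.268  0.148 -0.024] 0.00624518903128714
4.0 [-0.614  0.229 -1.358] [-0.196  0.111 -0.06 ] 0.006482119172663124
5.0 [-0.079  0.324 -1.194] [0.032 0.046 0.04 ] 0.006707130205878886
6.0 [ 1.061  0.489 -1.671] [ 0.092 -0.071 -0.014] 0.0063388676430112785
7.0 [-0.406 -0.449 -1.135] [ 0.045 -0.039  0.007] 0.006259019628351404
8.0 [-0.225  0.682 -2.163] [ 0.001 -0.025  0.052] 0.005727403645952414
29.3667
```

View pics/s6.png

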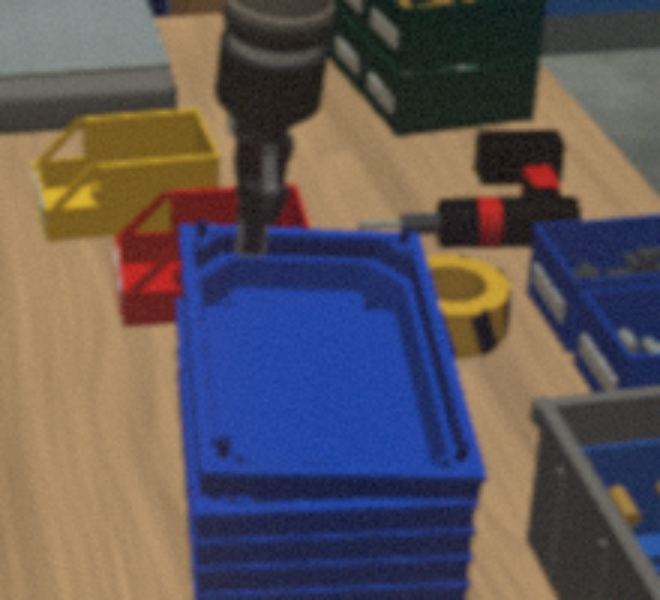

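The tray tilts with its right near corner (480,485) still down and its left near corner (195,490) already raised. I'll tip it a little more, lift it clear, and level it.

```bash
python3 - <<'E'
from h import *
np.set_printoptions(precision=3,suppress=True)
p=G+[0,0,.1155]
for th,dz in [(9,.002),(10,.004),(11,.008),(11,.06)]:
    movel(*peel(p,th,dz),feed=.05); st=state(); print(th,st['wrist_force'],st['moment'],st['gripper_width'])
movel(p+[0,0,.15],q(YAW),feed=.08); hold(.5)
st=state(); print(st['tcp_pos'],st['wrist_force'],st['moment'],st['gripper_width'],st['time'])
s=cam('side'); cv2.imwrite('pics/s7.png',cv2.resize(s['frame'][90:350,220:480,::-1],None,fx=2.3,fy=2.3))
c=cam('scene'); save(c,'scene7.png')
E
```

```text
9 [-0.259 -0.149 -1.761] [-0.011 -0.046  0.004] 0.006378864017458077
10 [ 0.702  0.54  -1.943] [ 0.013 -0.054 -0.029] 0.006074858498342845
11 [ 0.154  0.884 -2.725] [-0.014 -0.114  0.035] 0.006121227498032715
11 [ 0.114  0.171 -1.715] [-0.032 -0.104  0.033] 0.006030670887854365
[ 0.539 -0.059  0.265] [ 0.201 -0.828 -2.45 ] [ 0.205  0.067 -0.023] 0.006402335919857892 32.5417
```

View pics/s7.png

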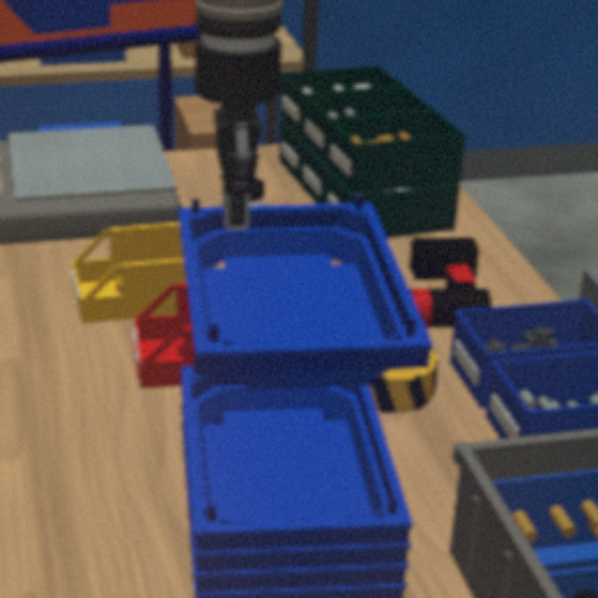

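View pics/scene7.png

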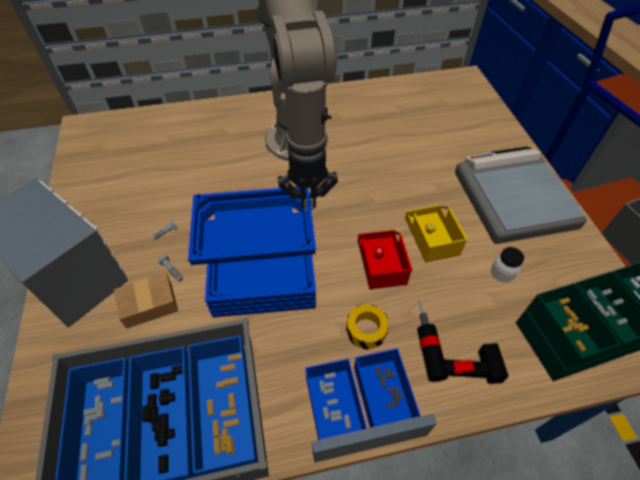

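The tray hangs free above the standing stack, and each bin now holds its own knob at (379,252) and (431,228). Next I'll check that it's level against the predicted corners.

```bash
python3 - <<'E'
from h import *
from scipy.optimize import least_squares
np.set_printoptions(precision=1,suppress=True)
st=state(); tcp=st['tcp_pos']
obs=[];S={}
top=np.array([M-.09*ex,M+.09*ex,M+.09*ex-.26*u,M-.09*ex-.26*u])-G+tcp; top[:,2]=tcp[2]+.0185
for n in ['side','scene']:
    s=cam(n); S[n]=s; P=np.array([proj(s,x) for x in top])
    for d in spot_point('tray_corner0',n)[:8]:
        e=np.linalg.norm(P-d['point'],axis=1); i=e.argmin(); print(n,round(d['score'],2),i,d['point'],P[i])
        if e[i]<15 and d['score']>.4: obs.append((n,i,np.array(d['point'])))
def f(v):
    r=Ro.from_rotvec(v[:3]); X=r.apply(top-tcp)+tcp+v[3:]*[1,1,1]
    return np.concatenate([proj(S[n],X[i])-p for n,i,p in obs]+[v[3:]*500])
R=least_squares(f,np.zeros(6),loss='soft_l1'); print(np.degrees(R.x[:3]),R.x[3:]*1000,abs(R.fun[:-3]).mean())
E
```

```text
side 0.97 3 [241.6, 306.4] [241.2 303.5]
side 0.82 1 [177.3, 380.1] [176.7 379.8]
side 0.67 2 [236.5, 408.0] [237.4 407.1]
side 0.57 0 [178.1, 296.9] [179.  295.9]
scene 0.88 2 [262.7, 185.0] [260.2 187.2]
scene 0.85 1 [247.9, 313.9] [248.7 316.3]
scene 0.7 0 [182.7, 312.8] [185.2 308. ]
scene 0.66 1 [272.7, 501.2] [248.7 316.3]
scene 0.6 3 [194.9, 189.6] [194.2 192.5]
scene 0.35 1 [256.6, 382.1] [248.7 316.3]
[0.2 0.5 0.7] [-0.1 -3.4  2.4] 1.2036233762638435
```

```bash
python3 -c "
from h import *
print(state()['gripper_width'],state()['time'],close_job())"
```

```text
the job is handed in; nothing more can be done
0.0060774430015868314 32.8417 None
```

I put each knob in the bin of its own colour and peeled the tray off from one corner, then handed the job in at 32.8 s holding it level to about 0.5° and about 12.5 cm above the stack, which still stands; nothing else on the bench looks disturbed.

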